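# Set the microscope lamp's attenuator to its third click

### The job

Set the microscope light source's attenuator, the broad paddle lever in the long slot: push it with the fingertips all the way back to its home end (the end by the light port, marked with the dot), then push it out again through the clicks and stop at the third click, never running on past it. Only push it, lightly, without pinching it, and leave the round shutter lever and the things on and around the box where they are.

Things in the scene. Friction and masses are not known exactly. Their poses are not given: they have to be found in the camera images.
- illuminator: fixed white metal light-source box of the microscope, 200 x 260 x 75 mm (x, y, z), its flat top 75 mm over the desk. Origin: centre of its underside; z up; front (-x) faces the robot; its +y side carries the steel light port, a stub 32 mm across. The attenuator slot runs straight along its own y at own x = -35 mm, y from +52 to -52 mm, with six tick marks, one per detent
- home_mark (a point): point on the box's top (75 mm over the desk), on the slot's line, where the attenuator lever's centre stands at home: box's own x = -35, y = +40 mm. A round dot is marked in front of this end's tick
- attenuator (a joint): travel of the paddle lever (m): 0 = home, grows along the box's own -y. Detents every 0.016: home 0 (not counted), first click 0.016, third 0.048, last 0.080. A push of 7 to 8 N passes a crest half-way between detents; the lever then snaps ahead into the next detent and stays: the push drops to nothing. Sprung stops at -0.002 and 0.082. Starts in the first or second detent, rarely between
- attenuator_top (a point): centre of the top face of the attenuator lever, 110 mm over the desk: an upright black paddle 28 mm wide across the slot, 10 mm thick along the slot, whose flat faces reach from 5 to 35 mm above the box's top
- shutter (a joint): the other, shorter lever on the box, the shutter: slides smoothly along the box's own -y, 0 to 0.028 m, any start; to be left alone
- shutter_top (a point): centre of the top of the shutter lever, a round black post 16 mm across, 28 mm above the box's top, in a short slot parallel to the attenuator's and 90 mm behind it (box's own x = +55 mm)
- filter_ring: empty aluminium filter ring, 25 mm across, 6 mm high, lying on the illuminator's top; loose bystander, origin on its axis, at its underside
- vial: small capped amber glass vial, 22 mm across, 42 mm high, standing on the illuminator's top; loose bystander, origin on its axis, at its underside
- oil_bottle: white immersion-oil bottle, 36 mm across, 75 mm high, standing beside the illuminator's far side from the home end; loose bystander, origin on its axis, at its underside
- slide_box: grey closed slide box, 85 x 35 x 28 mm, lying beside the illuminator's home-end side; loose bystander, origin at the centre of its underside
- mouse: black round computer mouse, 62 mm across, 32 mm high; loose bystander, origin on its axis, at its underside
- mug: white mug, 80 mm across, 95 mm high; loose bystander, origin on its axis, at its underside
- marker: lying marker pen, 140 mm long, 12 mm thick; loose bystander, origin at the centre of its underside

How it is judged:
By the outcome, as a careful person would: the job done as asked, in the order asked, and still so for the second after the job is handed in, with the robot touching nothing.
It also fails if it takes over 64 s, if anything falls off the work surface, if the arm or the gripper's body presses on something with over 40 N, if the wrist force passes 120 N, or if a joint passes its speed limit or range.

### The arm

A 7-joint arm with a two-finger parallel gripper is mounted at the origin on the work surface. World frame = base frame: x ahead of the robot, y to its left, z up, the work surface at z = 0. Lengths are in m, angles in rad, forces in N, time in s.
With the tool pointing down it reaches from about 0.425 to 0.95 m from the base axis. Payload 4.7 kg.
Tool frame: the origin (TCP) lies at the centre of the arm's flange, where the gripper is bolted on; the fingertips stand 182 mm ahead of it and the grasp point (between the pads) lies 164 mm ahead of it; x points along the fingers, y is the direction in which the jaws open and shut, and the axes are right-handed (so a half turn about x gives the same grasp; the last joint's range is limited). The gripper opens to 87 mm and grips with 3 to 60 N. Pads are 19 mm wide; open, the fingers measure 117 mm over their backs; the gripper's body (75 mm by 190 mm) begins 51 mm behind the grasp point.
Start: joints at [-1.343, 0.469, -0.049, 1.532, 0.024, 1.141, -0.082], TCP at [0.171, 0.653, 0.405] pointing down, gripper open.
Joint ranges: [-2.59, 2.59], [-0.33, 1.99], [-1.39, 1.29], [0.1, 2.45], [-1.04, 4.18], [0.21, 1.99], [-2.66, 2.66]. Speed limits (rad/s): [2.57, 2.57, 3.14, 3.14, 3.14, 3.14, 3.14].

### API

Orientations are given as a rotation vector (axis times angle).
In Python, from bench import get_state, camera, calibration, hand_in gives the robot as it stands.
- The arm moves only by the shell command python3 -m inch 'ROWS' [FORCE]. ROWS is JSON, a list of rows, each a list of 3 entries, a list of its own where there are three numbers: the shift along the tool's x, y, z in mm, then the turn, a rotation vector about the tool's x, y, z in degrees, then the finger opening in mm, from 0 to 87. In form: [[[x, y, z], [rx, ry, rz], fingers], ...]. A call has 1 to 20 rows; each row shifts and turns the pose as measured when the row begins, along the tool's axes as they then stand; what a row does not reach is not made up. A row lasts 1/12 s, in which the tool goes at most 41.7 mm and 7.16 degrees, less where a joint would pass 70% of its speed; a pose out of reach is approached as far as the arm can. A call with a gripper value outside its range is refused whole. The fingers move at their own pace and stop on an object; FORCE is the grip in N (left out, the last holds). Time passes only in rows, so rows that do not move let the fingers close. It gives the time, the measured TCP pose, the force and the opening at its end, in the units of the state.
- get_state(): the state, without advancing time (a new reading comes with each control period).
- camera(name): name is "scene" or "top" or "wrist"; returns the picture (420x560x3 uint8, red, green, blue); there is no depth.
- calibration(name): a dict with "mtx" (3x3 intrinsics, pixels), "D" ([k1, k2, p1, p2, k3] as OpenCV has them; the pictures are not rectified), "world_to_cam" (4x4, takes a point from world to camera coordinates). Camera axes: x right, y down, z forward; pixel columns grow to the right and rows downward; lengths in m; the calibration is good to about 2 mm. A picture is of the moment at which its call begins: read the wrist's pose just before it. calibration takes no time and is no camera call; for the wrist camera it gives the pose at the moment of the call.
- hand_in(): hands the job in, once; it reports no verdict.
The state is a dict: "time_s": time; "joint_positions": joint angles; "joint_vel": joint speeds; "tau": joint torques, N m; "eef_pos": TCP position; "tool_rot": TCP orientation; "force": force on the tool from outside, world axes, zero at the start; "moment": the same for the moment, N m; "width": finger opening in m.
Only numpy, scipy, OpenCV 4.12 (cv2) and the standard library are available. Lean on these libraries where they do the work, as an engineer would, in place of code of your own. Each camera call takes 0.05 s, during which the arm holds its last target. There are 200 camera calls.

## Working session

There is one attempt and no reset: what is moved stays moved. The work goes in short steps, Python scripts to look and compute and a shell command to move; the robot and the scene stay as the last step left them, time stands still between calls to the robot, and variables do not carry over. Pictures are saved under pics/ and viewed, about 8 in all and at most 12, crops included, and the job is handed in when it is done.

```bash
mkdir -p pics; ls; python3 - <<'E'
from bench import *
import cv2
s=get_state();print(s)
for n in("scene","top"):
    cv2.imwrite(f"pics/{n}0.png",cv2.cvtColor(camera(n),cv2.COLOR_RGB2BGR))
    c=calibration(n);print(n,c)
E
```

```text
pics
{'time_s': 0.0, 'joint_positions': array([-1.34289602,  0.46946405, -0.04859783,  1.53367839,  0.02415208,
        1.14099982, -0.08231305]), 'joint_vel': array([-6.43900658e-04,  9.65903433e-05, -7.09268465e-04, -7.03783251e-04,
        1.28021625e-03, -1.09970355e-03, -6.81050857e-05]), 'tau': array([-6.22897860e-04, -5.07980454e+01, -8.07916070e-02, -2.36150461e+01,
       -6.13734405e-02,  3.80644819e-02,  1.93756737e-04]), 'eef_pos': array([0.171363  , 0.65264059, 0.40369045]), 'tool_rot': array([ 0.20001957,  1.56151612, -0.20310174]), 'force': array([0.14944204, 0.69970724, 0.61871656]), 'moment': array([ 0.03817471,  0.00703908, -0.05114484]), 'width': 0.08684907783349347}
scene {'mtx': array([[487.23583921,   0.        , 277.75445272],
       [  0.        , 487.23583921, 204.03357609],
       [  0.        ,   0.        ,   1.        ]]), 'D': array([0.05454827, 0.        , 0.        , 0.        , 0.        ]), 'world_to_cam': array([[ 0.14478843,  0.9894239 ,  0.00875586, -0.09089389],
       [ 0.66430565, -0.09064609, -0.74194426, -0.30923022],
       [-0.7333037 ,  0.11324151, -0.67040439,  1.84549638],
       [ 0.        ,  0.        ,  0.        ,  1.        ]])}
top {'mtx': array([[459.19620559,   0.        , 277.34206257],
       [  0.        , 459.19620559, 201.233156  ],
       [  0.        ,   0.        ,   1.        ]]), 'D': array([0.00018875, 0.        , 0.        , 0.        , 0.        ]), 'world_to_cam': array([[-0.01908439, -0.9994065 , -0.02867822,  0.04747179],
       [-0.98158396,  0.02418165, -0.18949454,  0.57444653],
       [ 0.19007556,  0.0245337 , -0.98146288,  1.42881688],
       [ 0.        ,  0.        ,  0.        ,  1.        ]])}
```

View pics/top0.png

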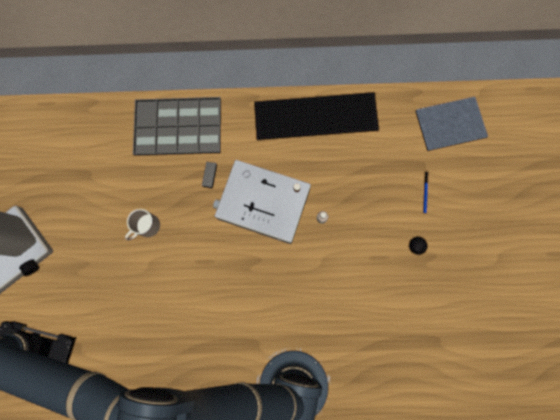

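View pics/scene0.png

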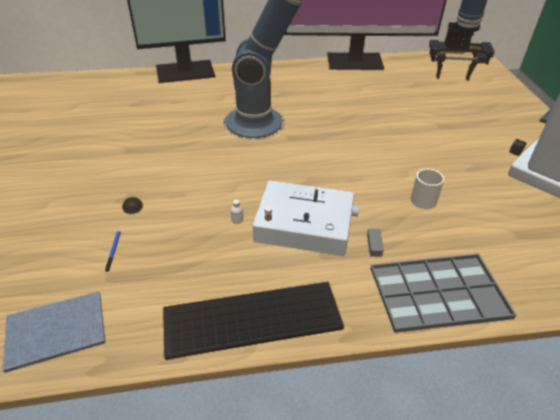

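The top view shows the box at about (263,202), the paddle near (251,207), the dot near (243,218) and the port near (217,204). Next I'll measure the box's top outline and look closer.

```bash
cat > h.py <<'E'
from bench import *
import cv2, numpy as np
def ray(n,px,z,c=None):
    c=c or calibration(n); W=np.array(c["world_to_cam"]);R,t=W[:3,:3],W[:3,3]
    u=cv2.undistortPoints(np.float64(px).reshape(-1,1,2),c["mtx"],c["D"]).reshape(-1,2)
    d=np.c_[u,np.ones(len(u))]@R; o=-R.T@t
    return o+d*((z-o[2])/d[:,2])[:,None]
def proj(n,P,c=None):
    c=c or calibration(n); W=np.array(c["world_to_cam"])
    return cv2.projectPoints(np.float64(P).reshape(-1,1,3),cv2.Rodrigues(W[:3,:3])[0],W[:3,3],c["mtx"],c["D"])[0].reshape(-1,2)
E
python3 - <<'E'
from h import *
a=cv2.imread("pics/top0.png");b=cv2.imread("pics/scene0.png")
A=cv2.resize(a[150:255,205:335],None,fx=6,fy=5.7,interpolation=cv2.INTER_CUBIC)
B=cv2.resize(b[170:260,240:370],None,fx=6,fy=6,interpolation=cv2.INTER_CUBIC)
cv2.imwrite("pics/topc.png",A)
hsv=cv2.cvtColor(a,cv2.COLOR_BGR2HSV);m=((hsv[...,1]<50)&(hsv[...,2]>120)).astype(np.uint8)
m[:150]=0;m[255:]=0;m[:,:200]=0;m[:,335:]=0
m=cv2.morphologyEx(m,cv2.MORPH_CLOSE,np.ones((7,7)));m=cv2.morphologyEx(m,cv2.MORPH_OPEN,np.ones((13,13)))
k=max(cv2.findContours(m,0,1)[0],key=cv2.contourArea)
q=cv2.approxPolyDP(k,6,True).reshape(-1,2);print(q)
P=ray("top",k.reshape(-1,2),.075);r=cv2.minAreaRect(np.float32(P[:,:2]*1000));print(r);print(ray("top",q,.075))
E
```

```text
[[234 163]
 [215 216]
 [292 239]
 [307 183]]
((578.5176391601562, 88.8487319946289), (273.69708251953125, 201.55685424804688), 69.57202911376953)
[[ 0.70163031  0.17293477  0.075     ]
 [ 0.52862653  0.23377807  0.075     ]
 [ 0.44982177 -0.00925044  0.075     ]
 [ 0.62881498 -0.06186603  0.075     ]]
```

View pics/topc.png

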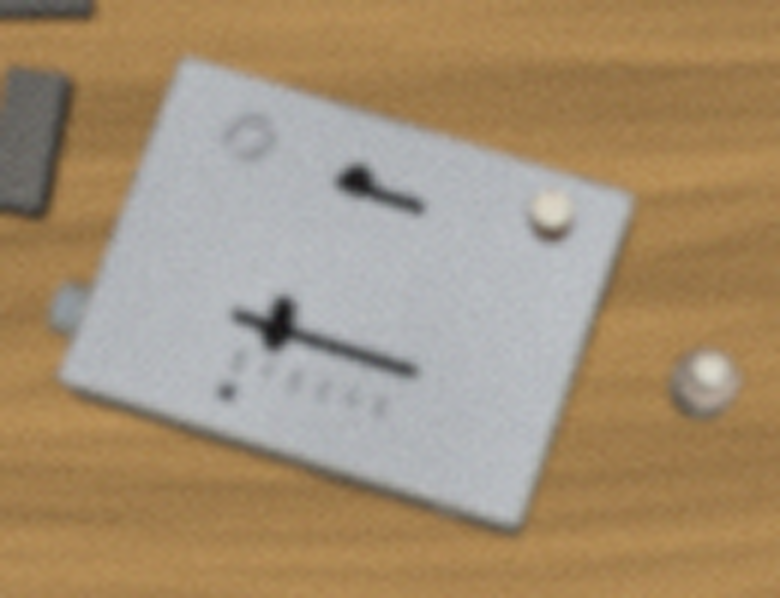

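```bash
python3 - <<'E'
from h import *
from scipy.spatial.transform import Rotation as Ro
f=lambda p:np.array(p)/[6,5.7]+[205,150]-.5+[1/12,1/11.4]
q=ray("top",f([[183,58],[635,195],[520,530],[62,378]]),.075);print("corners",q.round(4));print("sides",[np.linalg.norm(q[i]-q[i-1]).round(4) for i in range(4)])
c=q.mean(0)
s=ray("top",f([[232,314],[418,373]]),.075);print("slot",s.round(4),np.linalg.norm(s[0]-s[1]))
ey=(q[0]-q[1])+(q[3]-q[2]);ey/=np.linalg.norm(ey);ex=np.array([ey[1],-ey[0],0]);e2=(s[0]-s[1])/np.linalg.norm(s[0]-s[1])
print("ey",ey,"slot dir",e2)
print("centre",c,"from slot",s.mean(0)+.035*ex,"own slot",[( (p-c)@ex,(p-c)@ey) for p in s])
c2=(c+s.mean(0)+.035*ex)/2
for z,p in((.095,[281,323]),):
    P=ray("top",f([p]),z)[0];print("paddle",P,"own",(P-c)@ex,(P-c)@ey)
S=get_state();R=Ro.from_rotvec(S["tool_rot"]);print("tool axes\n",R.as_matrix().round(3))
T=R.inv();
for sg in(1,-1):
    y=sg*ey;x=np.array([0,0,-1.]);G=np.c_[x,y,np.cross(x,y)]
    print("turn deg",np.degrees((T*Ro.from_matrix(G)).as_rotvec()))
E
```

```text
corners [[ 0.7124  0.1694  0.075 ]
 [ 0.6259 -0.0727  0.075 ]
 [ 0.4387 -0.0066  0.075 ]
 [ 0.5289  0.234   0.075 ]]
sides [np.float64(0.1946), np.float64(0.2571), np.float64(0.1986), np.float64(0.257)]
slot [[0.5631 0.1435 0.075 ]
 [0.5273 0.0451 0.075 ]] 0.10470053172046273
ey [0.34390981 0.93900269 0.        ] slot dir [0.34194357 0.93972049 0.        ]
centre [0.57649008 0.08102291 0.075     ] from slot [0.57805038 0.08225035 0.075     ] own slot [(np.float64(-0.034066587628036396), np.float64(0.05403932365733198)), (np.float64(-0.03384743187205162), np.float64(-0.05066097869802055))]
paddle [0.55365374 0.11575598 0.095     ] own -0.03338842773099543 0.02476080037433129
tool axes
 [[-0.     0.254  0.967]
 [-0.002  0.967 -0.254]
 [-1.    -0.002  0.   ]]
turn deg [5.40403078 0.00746403 0.10064067]
turn deg [-1.74595902e+02 -1.53453631e-01  1.13809143e-02]
```

Everything agrees: the sides measure 257 × 197 mm, the slot 104.7 mm, and the paddle sits at about 15 mm of travel, so in the first detent. I'll straddle it with a wide gap (jaw axis along the slot, never closing) and push with one finger at a time.

```bash
python3 -m inch '[[[0,0,0],[5.4,0,0],44],[[0,-23,34],[0,0,0],44],[[0,-23,34],[0,0,0],44],[[0,-23,34],[0,0,0],44],[[0,-23,34],[0,0,0],44],[[0,-23,34],[0,0,0],44],[[0,-23,34],[0,0,0],44],[[0,-23,34],[0,0,0],44],[[0,-23,34],[0,0,0],44],[[0,-23,34],[0,0,0],44],[[0,-23,34],[0,0,0],44],[[0,-23,34],[0,0,0],44],[[0,-23,34],[0,0,0],44],[[0,-23,34],[0,0,0],44],[[0,-23,34],[0,0,0],44],[[0,0,0],[0,0,0],44]]'
cat > where.py <<'E'
from h import *
from scipy.spatial.transform import Rotation as Ro
import sys
s=get_state();M=Ro.from_rotvec(s["tool_rot"]).as_matrix()
ey=np.array([.343,.9393,0]);ex=np.array([ey[1],-ey[0],0]);c=np.array([.5772,.0816,0])
p=s["eef_pos"];t=p+.182*M[:,0]
print("t",s["time_s"],"tip own x,y mm",((t-c)@ex*1e3).round(1),((t-c)@ey*1e3).round(1),"z",(t[2]*1e3).round(1),"F box",(s["force"]@ex).round(2),(s["force"]@ey).round(2),s["force"][2].round(2),"w",s["width"].round(4))
G=np.c_[[0,0,-1.],ey,np.cross([0,0,-1.],ey)]
if len(sys.argv)>1:
    print("turn",np.degrees(Ro.from_matrix(M.T@G).as_rotvec()).round(2),"shift to paddle@first, tipz 90",(M.T@(c-.0345*ex+.024*ey+[0,0,.090]-t)*1e3).round(1))
E
python3 where.py 1
```

```text
time_s: 1.43
eef_pos: [0.5092, 0.1762, 0.3956]
tool_rot: [0.263, 1.56, -0.28]
force: [-0.2, -1.1, 0.3]
width: 0.044Traceback (most recent call last):
  File "where.py", line 7, in <module>
    print("t",s["time_s"],"tip own x,y mm",((t-c)@ex*1e3).round(1),((t-c)@ey*1e3).round(1),"z",(t[2]*1e3).round(1),"F box",(s["force"]@ex).round(2),(s["force"]@ey).round(2),s["force"][2].round(2),"w",s["width"].round(4))
                                                                                                                                                                                                        ^^^^^^^^^^^^^^^^
AttributeError: 'float' object has no attribute 'round'
```

```bash
sed -i 's/s\["width"\].round(4)/round(s["width"],4)/' where.py; python3 where.py 1
```

```text
t 1.4333 tip own x,y mm -97.2 63.3 z 213.7 F box 0.19 -1.13 0.27 w 0.044
turn [ 0.24 -0.27  0.69] shift to paddle@first, tipz 90 [123.8 -38.1  63.1]
```

Align at hover (tips about 30 mm above the paddle), then check with the wrist and top cameras.

```bash
python3 -m inch '[[[10,-14,22],[0.2,-0.3,0.7],44],[[15,-14,22],[0,0,0],44],[[20,-12,20],[0,0,0],44],[[20,0,0],[0,0,0],44],[[8,0,0],[0,0,0],44],[[0,0,0],[0,0,0],44]]'; python3 where.py 1
python3 - <<'E'
from h import *
cv2.imwrite("pics/w1.png",cv2.cvtColor(camera("wrist"),cv2.COLOR_RGB2BGR))
E
```

```text
time_s: 1.93
eef_pos: [0.5586, 0.1108, 0.3197]
tool_rot: [0.281, 1.55, -0.28]
force: [0.4, -0.3, 0.2]
width: 0.0438
t 1.9333 tip own x,y mm -27.1 21.2 z 137.7 F box 0.51 -0.1 0.16 w 0.0438
turn [-0.39  0.11 -0.06] shift to paddle@first, tipz 90 [47.7  2.7 -7.5]
```

View pics/w1.png

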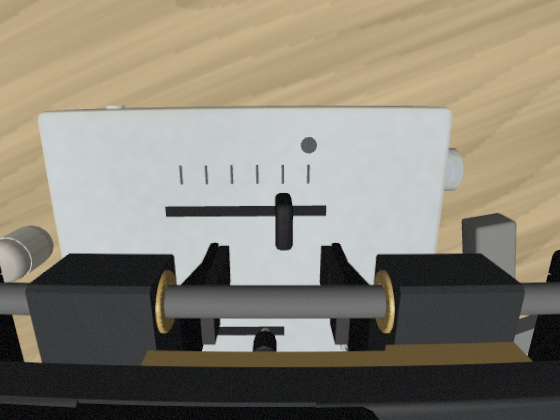

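The wrist view shows the paddle at (284,220) on the second tick, i.e. the first detent. The dot and home tick are at x≈308, the slot spans columns 166–326, and the fingers straddle the paddle. I'll refine the slot position from this view.

```bash
python3 - <<'E'
from h import *
s=ray("wrist",[[166,211],[326,211]],.075);t=ray("wrist",[[181,175],[308,175]],.075);cr=ray("wrist",[[41,114],[447,108]],.075)
p=ray("wrist",[[284,198],[284,243]],.11)
ey=np.array([.343,.9393,0]);ex=np.array([ey[1],-ey[0],0]);c=np.array([.5772,.0816,0])
for n,a in(("slot",s),("ticks",t),("corn",cr),("padtop far/near",p)):print(n,np.c_[(a-c)@ex,(a-c)@ey].round(4).tolist())
E
```

```text
slot [[-0.0354, -0.0485], [-0.0346, 0.0556]]
ticks [[-0.0591, -0.0368], [-0.0584, 0.0435]]
corn [[-0.0986, -0.1218], [-0.0996, 0.128]]
padtop far/near [[-0.0528, 0.0274], [-0.0266, 0.0274]]
```

```bash
python3 -m inch '[[[0,4.5,-7.5],[-0.4,0.1,0],44],[[15,0,0],[0,0,0],44],[[15,0,0],[0,0,0],44],[[10,0,0],[0,0,0],44],[[5,0,0],[0,0,0],44],[[0,0,0],[0,0,0],44]]'; python3 where.py 1
```

```text
time_s: 2.48
eef_pos: [0.5515, 0.1268, 0.28]
tool_rot: [0.273, 1.547, -0.256]
force: [-0.8, 0.6, -0.4]
width: 0.0442
t 2.4833 tip own x,y mm -38.7 35.7 z 98.1 F box -0.96 0.3 -0.37 w 0.0442
turn [ 0.73  0.3  -0.65] shift to paddle@first, tipz 90 [  7.9 -11.9   4.1]
```

```bash
python3 -m inch '[[[4,-5,2],[0.7,0.3,-0.6],44],[[3,-4,2],[0,0,0],44],[[0,0,0],[0,0,0],44],[[0,0,0],[0,0,0],44]]'; python3 where.py 1;  python3 -m inch '[[[0,0,0],[0,0,0],44]]'; python3 where.py 1
```

```text
time_s: 2.82
eef_pos: [0.5527, 0.1172, 0.2746]
tool_rot: [0.275, 1.551, -0.272]
force: [1.2, -0.6, 0.1]
width: 0.0438
t 2.8167 tip own x,y mm -34.9 25.4 z 92.6 F box 1.36 -0.11 0.09 w 0.0438
turn [ 0.06  0.12 -0.13] shift to paddle@first, tipz 90 [ 2.6 -1.5  0.4]
time_s: 2.9
eef_pos: [0.5529, 0.1169, 0.2749]
tool_rot: [0.276, 1.55, -0.273]
force: [0.6, 0.1, -0.5]
width: 0.0438
t 2.9 tip own x,y mm -34.5 25.2 z 92.9 F box 0.57 0.34 -0.54 w 0.0438
turn [ 0.02  0.15 -0.14] shift to paddle@first, tipz 90 [ 2.9 -1.2 -0. ]
```

Aligned. Now push toward home (+y): approach the contact first.

```bash
python3 -m inch '[[[1,4,0],[0,0,0],44],[[0,4,0],[0,0,0],44],[[0,3,0],[0,0,0],44],[[0,0,0],[0,0,0],44]]'; python3 where.py; for i in 1 ; do python3 -m inch '[[[0,3,0],[0,0,0],44],[[0,0,0],[0,0,0],44]]' >/dev/null; python3 where.py; done; python3 -m inch '[[[0,2,0],[0,0,0],44]]'>/dev/null; python3 where.py;python3 -m inch '[[[0,2,0],[0,0,0],44]]'>/dev/null; python3 where.py
```

```text
time_s: 3.23
eef_pos: [0.5575, 0.1281, 0.2747]
tool_rot: [0.277, 1.549, -0.273]
force: [0.8, 0.3, -0.1]
width: 0.0438
t 3.2333 tip own x,y mm -33.8 37.6 z 92.7 F box 0.68 0.58 -0.07 w 0.0438
t 3.4 tip own x,y mm -33.9 41.5 z 92.7 F box 0.02 -0.11 -0.08 w 0.0442
t 3.4833 tip own x,y mm -33.9 43.3 z 92.7 F box 0.22 -0.59 0.87 w 0.0442
t 3.5667 tip own x,y mm -33.9 44.6 z 92.6 F box -0.45 -3.46 3.16 w 0.0439
```

Contact came at tip y≈44.3, which matches the wrist estimate. Now push over the crest, about 8 mm on.

```bash
python3 -m inch '[[[0,2,0],[0,0,0],44]]'>/dev/null; python3 where.py;python3 -m inch '[[[0,2,0],[0,0,0],44]]'>/dev/null; python3 where.py;python3 -m inch '[[[0,2,0],[0,0,0],44]]'>/dev/null; python3 where.py;python3 -m inch '[[[0,2,0],[0,0,0],44]]'>/dev/null; python3 where.py
```

```text
t 3.65 tip own x,y mm -33.8 45.1 z 92.6 F box -0.66 -5.65 3.36 w 0.0438
t 3.7333 tip own x,y mm -33.8 45.4 z 92.5 F box 0.36 -5.86 2.73 w 0.0441
t 3.8167 tip own x,y mm -33.8 45.6 z 92.4 F box -0.49 -5.29 3.66 w 0.0445
t 3.9 tip own x,y mm -33.8 45.6 z 92.3 F box -0.43 -4.93 3.17 w 0.044
```

```bash
python3 -m inch '[[[0,3,0],[0,0,0],44]]'>/dev/null; python3 where.py;python3 -m inch '[[[0,3,0],[0,0,0],44]]'>/dev/null; python3 where.py;python3 -m inch '[[[-1,3.5,0],[0,0,0],44]]'>/dev/null; python3 where.py;python3 -m inch '[[[-1,3.5,0],[0,0,0],44]]'>/dev/null; python3 where.py
```

```text
t 3.9833 tip own x,y mm -33.8 46.2 z 92.2 F box -0.83 -6.15 3.71 w 0.044
t 4.0667 tip own x,y mm -33.8 46.6 z 92.1 F box -0.71 -7.84 4.71 w 0.0439
t 4.15 tip own x,y mm -33.9 46.8 z 92.2 F box 1.56 -8.0 -5.76 w 0.0439
t 4.2333 tip own x,y mm -33.8 46.7 z 92.1 F box 1.69 -6.76 -3.26 w 0.044
```

```bash
python3 -m inch '[[[0,4,0],[0,0,0],44]]'>/dev/null; python3 where.py;python3 -m inch '[[[0,4,0],[0,0,0],44]]'>/dev/null; python3 where.py;python3 -m inch '[[[0,4,0],[0,0,0],44]]'>/dev/null; python3 where.py;python3 -m inch '[[[0,4.5,0],[0,0,0],44]]'>/dev/null; python3 where.py
```

```text
t 4.3167 tip own x,y mm -33.7 47.3 z 91.5 F box -0.39 -7.23 5.69 w 0.0442
t 4.4 tip own x,y mm -33.6 48.0 z 91.2 F box -1.42 -7.28 5.28 w 0.0441
t 4.4833 tip own x,y mm -33.5 49.1 z 91.0 F box -1.37 -5.56 3.77 w 0.0438
t 4.5667 tip own x,y mm -33.3 52.3 z 90.7 F box 0.78 -0.31 0.04 w 0.0442
```

The lever snapped ahead and the force dropped to nothing. I'll follow to the home end and press lightly to confirm.

```bash
python3 -m inch '[[[0,2,-0.5],[0,0,0],44],[[0,2,-0.5],[0,0,0],44],[[0,0,0],[0,0,0],44]]'>/dev/null; python3 where.py;python3 -m inch '[[[0,2,0],[0,0,0],44]]'>/dev/null; python3 where.py;python3 -m inch '[[[0,2,0],[0,0,0],44]]'>/dev/null; python3 where.py;python3 -m inch '[[[0,2,0],[0,0,0],44]]'>/dev/null; python3 where.py;
```

```text
t 4.8167 tip own x,y mm -34.2 59.3 z 90.5 F box 0.39 -1.05 0.3 w 0.0436
t 4.9 tip own x,y mm -34.2 60.6 z 90.4 F box 0.75 -5.12 2.33 w 0.0441
t 4.9833 tip own x,y mm -34.2 60.8 z 90.3 F box -0.93 -6.24 4.73 w 0.0438
t 5.0667 tip own x,y mm -34.2 60.8 z 90.2 F box -0.49 -5.4 3.63 w 0.0441
```

```bash
python3 -m inch '[[[0,3,0],[0,0,0],44],[[0,3,0],[0,0,0],44]]'>/dev/null; python3 where.py;python3 -m inch '[[[0,-6,0],[0,0,0],44],[[0,-6,0],[0,0,0],44],[[0,-4,0],[0,0,0],44],[[0,0,0],[0,0,0],44]]'>/dev/null; python3 where.py 1
python3 - <<'E'
from h import *
cv2.imwrite("pics/w2.png",cv2.cvtColor(camera("wrist"),cv2.COLOR_RGB2BGR))
E
```

```text
t 5.2333 tip own x,y mm -34.2 60.6 z 90.0 F box -0.38 -7.26 4.97 w 0.0437
t 5.5667 tip own x,y mm -34.6 45.0 z 90.9 F box -0.25 0.59 -0.21 w 0.0444
turn [-1.2  -0.93  3.1 ] shift to paddle@first, tipz 90 [  2.  -20.9   0.5]
```

View pics/w2.png

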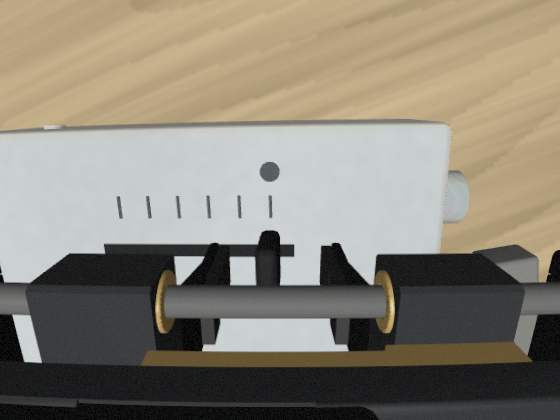

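The wrist view shows the paddle at (268,260), in line with the dot and home tick (270), so it is home. I'll correct the tilt that built up, keeping the tips centred, then approach from the home side.

```bash
python3 -m inch '[[[0,-10,0],[-1.2,-0.9,3.1],44],[[0,0,0],[0,0,0],44]]'>/dev/null; python3 where.py 1;python3 -m inch '[[[0,-4,0],[0,0,0],44],[[0,-4,0],[0,0,0],44],[[0,-3,0],[0,0,0],44],[[0,0,0],[0,0,0],44]]'>/dev/null; python3 where.py 1
```

```text
t 5.7833 tip own x,y mm -32.0 47.1 z 91.2 F box -0.43 -1.0 -0.53 w 0.0441
turn [ 0.16  0.04 -0.21] shift to paddle@first, tipz 90 [  1.1 -23.1  -2.6]
t 6.1167 tip own x,y mm -32.3 37.1 z 91.4 F box 0.27 0.4 0.01 w 0.0436
turn [ 0.18  0.01 -0.19] shift to paddle@first, tipz 90 [  1.4 -13.1  -2.2]
```

```bash
python3 -m inch '[[[0,-4,-1],[0,0,0],44],[[0,-3,-1],[0,0,0],44],[[0,0,0],[0,0,0],44]]'>/dev/null; python3 where.py;python3 -m inch '[[[0,-3,0],[0,0,0],44]]'>/dev/null; python3 where.py;python3 -m inch '[[[0,-3,0],[0,0,0],44]]'>/dev/null; python3 where.py;python3 -m inch '[[[0,-3,0],[0,0,0],44]]'>/dev/null; python3 where.py;python3 -m inch '[[[0,-3.5,0],[0,0,0],44]]'>/dev/null; python3 where.py;python3 -m inch '[[[0,-4,0],[0,0,0],44]]'>/dev/null; python3 where.py 1
```

```text
t 6.3667 tip own x,y mm -34.6 30.1 z 91.2 F box -0.1 0.49 -0.3 w 0.044
t 6.45 tip own x,y mm -34.8 27.6 z 91.2 F box -0.27 0.31 0.36 w 0.0436
t 6.5333 tip own x,y mm -34.8 24.6 z 91.2 F box -0.15 2.29 -1.21 w 0.0436
t 6.6167 tip own x,y mm -34.8 22.9 z 91.2 F box 1.53 5.66 -4.3 w 0.0438
t 6.7 tip own x,y mm -34.8 21.7 z 91.1 F box 0.66 7.14 -4.69 w 0.0439
t 6.7833 tip own x,y mm -34.8 20.6 z 91.0 F box 1.16 8.1 -4.35 w 0.0442
turn [ 0.42  0.21 -0.79] shift to paddle@first, tipz 90 [1.1 3.4 0.3]
```

```bash
python3 -m inch '[[[0,-4,0],[0,0,0],44]]'>/dev/null; python3 where.py;python3 -m inch '[[[0,-4,0],[0,0,0],44]]'>/dev/null; python3 where.py 1
```

```text
t 6.8667 tip own x,y mm -34.7 19.4 z 91.0 F box 0.32 5.4 -3.32 w 0.0443
t 6.95 tip own x,y mm -34.7 17.1 z 91.0 F box 0.02 0.4 0.41 w 0.0441
turn [ 0.61  0.35 -1.15] shift to paddle@first, tipz 90 [1.1 6.9 0.3]
```

First click passed. Correct the tilt (tips stay short of the next contact at about 9.5), then second click.

```bash
python3 -m inch '[[[0,1,0],[0.6,0.3,-1.1],44],[[0,0,0],[0,0,0],44]]'>/dev/null; python3 where.py 1;python3 -m inch '[[[0,-2,0],[0,0,0],44]]'>/dev/null; python3 where.py;python3 -m inch '[[[0,-3,0],[0,0,0],44]]'>/dev/null; python3 where.py;python3 -m inch '[[[0,-3,0],[0,0,0],44]]'>/dev/null; python3 where.py 1
```

```text
t 7.1167 tip own x,y mm -35.8 12.9 z 91.0 F box -0.05 -0.25 -0.37 w 0.0439
turn [-0.09 -0.02  0.12] shift to paddle@first, tipz 90 [ 1.  11.1  1.3]
t 7.2 tip own x,y mm -35.8 10.6 z 91.0 F box -0.17 -0.88 -0.57 w 0.0437
t 7.2833 tip own x,y mm -35.8 7.9 z 91.0 F box -1.48 3.58 -1.48 w 0.0436
t 7.3667 tip own x,y mm -35.8 6.3 z 91.0 F box 0.93 6.06 -4.74 w 0.0439
turn [-0.05  0.03  0.01] shift to paddle@first, tipz 90 [ 1.  17.7  1.2]
```

```bash
python3 -m inch '[[[0,-3.5,0],[0,0,0],44]]'>/dev/null; python3 where.py;python3 -m inch '[[[0,-4,0],[0,0,0],44]]'>/dev/null; python3 where.py;python3 -m inch '[[[0,-4,0],[0,0,0],44]]'>/dev/null; python3 where.py 1
```

```text
t 7.45 tip own x,y mm -35.8 5.1 z 90.9 F box 0.19 7.83 -6.18 w 0.0438
t 7.5333 tip own x,y mm -35.7 3.7 z 90.9 F box 1.93 7.15 -5.49 w 0.044
t 7.6167 tip own x,y mm -35.7 1.6 z 90.9 F box 0.51 1.92 -1.04 w 0.0442
turn [ 0.16  0.25 -0.58] shift to paddle@first, tipz 90 [ 1.1 22.4  1.3]
```

```bash
python3 -m inch '[[[0,0,0],[0,0,0],44]]'>/dev/null; python3 where.py 1; python3 -m inch '[[[0,0,0],[0,0,0],44]]'>/dev/null; python3 where.py 1
python3 - <<'E'
from h import *
cv2.imwrite("pics/w3.png",cv2.cvtColor(camera("wrist"),cv2.COLOR_RGB2BGR))
E
```

```text
t 7.7 tip own x,y mm -35.7 0.6 z 90.8 F box 0.24 -0.33 0.35 w 0.044
turn [ 0.14  0.23 -0.53] shift to paddle@first, tipz 90 [ 1.  23.3  1.3]
t 7.7833 tip own x,y mm -35.8 0.0 z 90.8 F box -0.57 -0.02 -0.37 w 0.0441
turn [ 0.12  0.21 -0.49] shift to paddle@first, tipz 90 [ 1.  23.9  1.3]
```

View pics/w3.png

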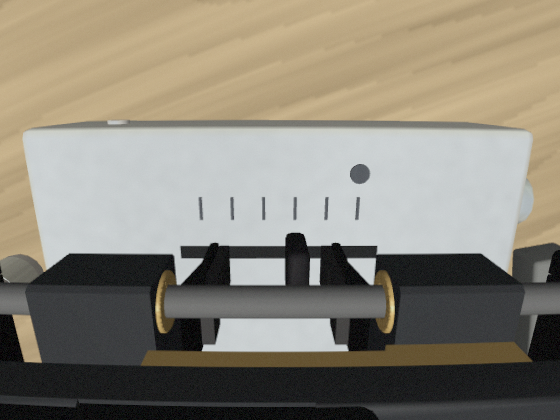

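The paddle (295) is at the third tick from home, so the second click. One more, carefully.

```bash
python3 -m inch '[[[0,-1,0],[0.1,0.2,-0.4],44]]'>/dev/null; python3 where.py;python3 -m inch '[[[0,-3,0],[0,0,0],44]]'>/dev/null; python3 where.py;python3 -m inch '[[[0,-3,0],[0,0,0],44]]'>/dev/null; python3 where.py;python3 -m inch '[[[0,-3,0],[0,0,0],44]]'>/dev/null; python3 where.py;python3 -m inch '[[[0,-3.5,0],[0,0,0],44]]'>/dev/null; python3 where.py
```

```text
t 7.9167 tip own x,y mm -36.4 -3.2 z 90.8 F box -0.55 -0.13 0.12 w 0.0436
t 8.0 tip own x,y mm -36.4 -6.4 z 90.9 F box 1.1 0.01 0.12 w 0.0438
t 8.0833 tip own x,y mm -36.4 -8.9 z 90.9 F box -0.06 5.65 -4.27 w 0.0443
t 8.1667 tip own x,y mm -36.4 -10.1 z 90.8 F box 0.33 7.47 -6.44 w 0.0443
t 8.25 tip own x,y mm -36.3 -11.1 z 90.8 F box 0.4 7.09 -5.7 w 0.044
```

```bash
python3 -m inch '[[[0,-4,0],[0,0,0],44]]'>/dev/null; python3 where.py;python3 -m inch '[[[0,-3.5,0],[0,0,0],44]]'>/dev/null; python3 where.py
```

```text
t 8.3333 tip own x,y mm -36.3 -12.4 z 90.7 F box 0.62 6.99 -3.97 w 0.0435
t 8.4167 tip own x,y mm -36.2 -14.3 z 90.6 F box 1.34 2.85 -1.77 w 0.0441
```

```bash
python3 -m inch '[[[0,0,0],[0,0,0],44]]'>/dev/null; python3 where.py 1;python3 -m inch '[[[0,0,0],[0,0,0],44]]'>/dev/null; python3 where.py 1
python3 - <<'E'
from h import *
cv2.imwrite("pics/w4.png",cv2.cvtColor(camera("wrist"),cv2.COLOR_RGB2BGR))
E
```

```text
t 8.5 tip own x,y mm -36.3 -15.0 z 90.6 F box -0.18 -0.72 -0.42 w 0.044
turn [ 0.23  0.26 -0.76] shift to paddle@first, tipz 90 [ 1.1 39.   2. ]
t 8.5833 tip own x,y mm -36.4 -15.5 z 90.6 F box 0.46 -0.2 -1.02 w 0.0442
turn [ 0.21  0.24 -0.73] shift to paddle@first, tipz 90 [ 1.2 39.5  2. ]
```

View pics/w4.png

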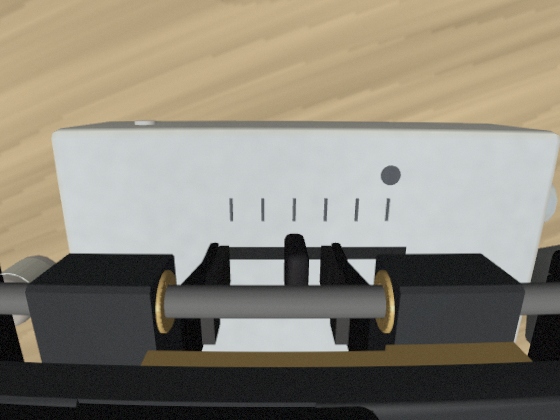

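The paddle (294) stands at the fourth tick from the dot end, which is the third click, and the force is zero. Centre the gap around it, then lift straight up.

```bash
python3 -m inch '[[[0,5,0],[0,0,0],44],[[0,4,0],[0,0,0],44],[[0,0,0],[0,0,0],44]]'>/dev/null; python3 where.py 1;python3 -m inch '[[[-10,0,0],[0,0,0],44],[[-20,0,0],[0,0,0],44],[[-30,0,0],[0,0,0],44],[[-30,0,0],[0,0,0],44],[[0,0,0],[0,0,0],44],[[0,0,0],[0,0,0],44]]'>/dev/null; python3 where.py 1
python3 - <<'E'
from h import *
a=cv2.cvtColor(camera("wrist"),cv2.COLOR_RGB2BGR);b=cv2.cvtColor(camera("scene"),cv2.COLOR_RGB2BGR)
cv2.imwrite("pics/end.png",np.vstack([cv2.resize(a[60:380],(525,300)),cv2.resize(b[160:280,220:430],(525,300),interpolation=cv2.INTER_CUBIC)]))
E
```

```text
t 8.8833 tip own x,y mm -36.1 -7.6 z 90.8 F box -0.08 -0.1 0.16 w 0.0437
turn [ 0.09  0.22 -0.63] shift to paddle@first, tipz 90 [ 1.2 31.6  1.6]
t 9.3833 tip own x,y mm -37.1 -8.9 z 186.5 F box 0.55 -0.53 -0.69 w 0.0439
turn [ 0.12  0.1  -0.48] shift to paddle@first, tipz 90 [96.8 32.1  2.5]
```

View pics/end.png

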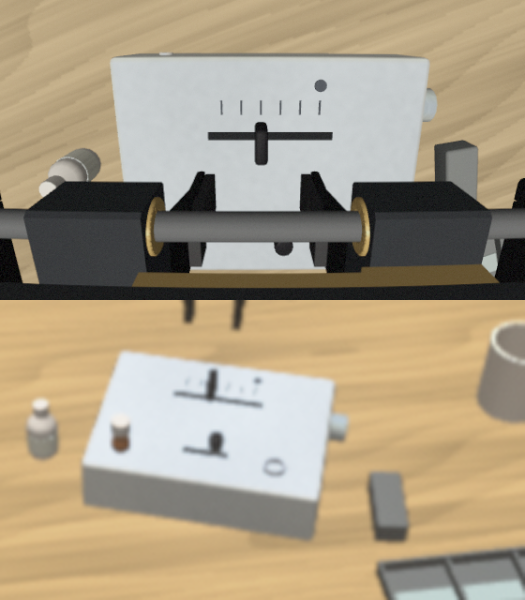

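The end view shows the paddle (261) on the fourth tick from home (320), the third click. The shutter, ring, vial, bottle and slide box are where they started, and the tool is clear.

```bash
python3 -c "
from bench import *
print(hand_in())"
```

```text
the job is handed in; nothing more can be done
None
```

The attenuator is at its third click and the job is handed in, after about 9.5 s of robot time.

**How it was done:** The lever started in the first detent. I set the open fingers (44 mm gap) either side of the paddle without closing them. One finger pushed it home, then the other pushed it out click by click, stopping at the third. Pushes along the slot peaked at about 8 N.

**Checks:**
- **Home:** after the snap I pressed lightly against the home end with about 7 N. The wrist picture then showed the paddle in line with the dot and the home tick.
- **Clicks:** the force dropped to nothing after each of the three clicks. Pictures after the second and third showed the paddle on the matching tick.
- **After lifting clear:** the paddle stood on the third-click tick, and the force readings were about zero with the tips roughly 75 mm above the lever. By eye, the shutter, ring, vial, bottle and slide box were where they started. I did not re-check the mouse, mug and marker, but the arm did not go near the mouse or marker and passed well above the mug.

**Disagreements:** the top and wrist cameras differed by about 3.5 mm along the slot, and finger contact agreed with the wrist camera. Before any contact, one descent drifted about 10 mm sideways without touching anything. The tool also tilted up to 3° while pushing. I corrected the drift and most of the tilt.

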